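Hold the lathe guard for polishing

ROBOT

A 6-joint arm with a two-finger parallel gripper is mounted at the origin on the work surface. World frame = base frame: x ahead of the robot, y to its left, z up, the work surface at z = 0. Lengths are in mm, angles in rad, forces in N, time in s.
With the tool pointing down it reaches from about 350 to 775 mm from the base axis. Payload 7.3 kg.
Tool frame: the origin (TCP) lies between the finger pads; the fingertips stand 25 mm ahead of it and the grasp point (between the pads) lies 6 mm ahead of it; z points along the fingers, y is the line along which they close (so a half turn about z gives the same grasp; the last joint's range is limited). The gripper opens to 92 mm and grips with 3 to 60 N. Pads are 19 mm wide; open, the fingers measure 130 mm over their backs; the gripper's body (75 mm by 190 mm) begins 47 mm behind the grasp point.
Start: joints at [1.14, 0.342, 1.524, -0, 1.275, -0.146], TCP at [147.492, 503.876, 228.941] pointing down, gripper open.
Joint ranges: [-2.53, 2.53], [-0.77, 2.02], [0.04, 2.7], [-1, 4.14], [0.28, 2.66], [-3.11, 3.11]. Speed limits (rad/s): [2.57, 2.57, 3.14, 3.14, 3.14, 3.14].

INTERFACE

Orientations are given as [roll, pitch, yaw] about the fixed x, y, z axes, in that order (R = Rz(yaw) Ry(pitch) Rx(roll)).
In Python, from plant import bot gives the robot as it stands.
- The arm moves only by the tool play_rows, never from a script. Its argument "commands" is a list of rows, each an object of numbers: "x", "y", "z": the shift along the tool's x, y, z in m; "twist": the turn about the tool's z in degrees. In form: [{"x": .., "y": .., "z": .., "twist": ..}, ...]. A call has exactly 8 rows; each row is the pose to reach, as a shift and turn from the pose commanded when the call began, along the tool's axes at that moment; what a row does not reach only later rows make up. A row lasts 1/10 s, in which the tool goes at most 50 mm and 8.59 degrees, less where a joint would pass 70% of its speed; a pose out of reach is approached as far as the arm can. A call with a gripper value outside its range is refused whole. "jaw" is the closure, from 0 (fully open) to 1 (shut), set as the call begins (left out, the last holds). The fingers move at their own pace and stop on an object; the grip force is fixed at half the most. Time passes only in rows, so rows that repeat a pose let the fingers close, or fill a call up. It gives the time, the measured TCP pose, the force, the opening and the grip force at its end, in the units of the state.
- bot.get_obs(): the state, without advancing time (a new reading comes with each control period).
- bot.capture(name): name is "scene" or "top"; returns a dict with "pixels" (420x560x3 uint8, red, green, blue), "fx", "fy", "cx", "cy" (pixels), "eye" and "rotation" of the camera in the world. Camera axes: x right, y down, z forward; pixel columns grow to the right and rows downward; lengths in mm; the calibration is good to about 2 mm. A picture is of the moment at which its call begins. There is no depth.
- bot.close_job(): hands the job in; it is judged then, once.
The state is a dict: "time": time; "joint_positions": joint angles; "dq": joint speeds; "tau": joint torques, N m; "tool_pos": TCP position; "tcp_rot": TCP orientation; "contact_force": force on the tool from outside, world axes, zero at the start; "moment": the same for the moment, N m; "grip_width": finger opening in mm; "finger_force": force on a finger pad.
Only numpy, scipy, OpenCV 4.12 (cv2) and the standard library are available. Lean on these libraries where they do the work, as an engineer would, in place of code of your own. Each camera call takes 0.05 s, during which the arm holds its last target. There are 200 camera calls.

TASK

I am about to polish the drawer pull in the lathe's chuck. Stand the toppled polish bottle upright on the bench and let go of it, then lift the self-closing clear guard over the chuck (a black ball knob sticks out of its front) and hold it halfway, 45 degrees open, so that I can reach the work and it still shields my face. It springs shut when released, so finish while still holding it there, steady, and leave the other loose things on the bench as they are.

Things in the scene. Friction and masses are not known exactly. Their poses are not given: they have to be found in the camera images.
- bottle: toppled amber bottle of polish, the only thing lying over: round, body 50 mm across, 125 mm tall with its cap; the body is straight for the first 80 mm from the foot, the shoulder ends at 99 mm, black cap 29 mm across above that; mass 120 to 220 g, balance point about 52 mm from the foot. Origin at the centre of its foot, z axis from foot to cap (level at the start, the axis then 25 mm above the bench); standing upright its origin is on the bench at height 0
- guard (a joint): angle of the chuck guard in rad about its hinge rod: 0 shut, grows as its front lifts, 0.785 is 45 degrees open, stop at 1.31. A spring and its weight shut it from any angle: about 2 to 3 N at the knob
- guard_knob (a point): centre of the guard's black ball knob, 32 mm across, on the middle of the guard's front; moves with the guard. An 11 mm steel stem runs from it to the guard's front sheet 47 mm behind it; shut, it is about 163 mm above the bench
- guard_hinge (a point): middle of the guard's hinge rod, at the back of the lathe, 195 mm above the bench; the rod runs along the point's y axis (the lathe's y). The knob sits 225 mm from the rod: with the guard shut 223 mm nearer the front (-x of the lathe) and 32 mm lower. Turns with the guard. The guard is a bent clear sheet in a dark steel frame, 155 mm wide along the lathe, arching from the rod over the chuck (top 261 mm above the bench) and down the front to 130 mm
- lathe: bench-top wood lathe, green bed, white headstock (its left, +y) and tailstock (right), 700 mm long along its y, fixed to the bench; origin on the bench below the middle of the bed. Spindle 175 mm above the bench; bed 100 mm wide; headstock 240 mm high; at 90 mm to -y of the origin a tool rest stands out 95 mm to the front (-x), 182 mm high
- sealer_can: bystander: grey metal can of sealer, standing, 74 mm across, 130 mm tall; origin at the centre of its foot
- wax_tin: bystander: flat round aluminium tin of wax, 84 mm across, 40 mm tall; origin at the centre of its underside
- pull: bystander: finished turned wooden drawer pull standing on the bench, 52 mm across, 62 mm tall; origin at the centre of its foot
- chuck_key: bystander: steel T-handled chuck key lying flat, 100 mm bar across a 85 mm shank that points along its x, 22 mm high; origin on the bench under the T
- blank: bystander: square piece of light wood, 50 x 120 x 50 mm, long along its y; origin at the centre of its underside
- gouge: bystander: turning gouge with a wooden handle, lying along its x, 385 mm long, 33 mm thick; origin on the bench under the ferrule, the handle reaches 200 mm to -x
- brush: bystander: flat brush lying along its x, handle to -x; origin on the bench under its middle

How it is judged:
By the outcome, as a careful person would: the job done as asked, in the order asked, and still so for the second after the job is handed in, while the arm keeps its last pose, push and grip.
It also fails if it takes over 64 s, if anything falls off the work surface, if the arm or the gripper's body presses on something with over 40 N, if the wrist force passes 120 N, or if a joint passes its speed limit or range.

## Working session

There is one attempt and no reset: what is moved stays moved. The work goes in short steps, Python scripts to look and compute and a tool call to move; the robot and the scene stay as the last step left them, time stands still between calls to the robot, and variables do not carry over. Pictures are saved under pics/ and viewed, at most 10 in all, crops included, and the job is handed in when it is done.

Besides the shell and the picture viewer there is one more tool, called after "Request:" by a JSON object that holds its "op" and its "data", one argument or row to a line. play_rows: Moves the arm, as the interface text tells. Its arguments: {"type":"object","properties":{"commands":{"type":"array"},"jaw":{"type":"number"}},"required":["commands"]}

```bash
ls; mkdir -p pics; cat > h.py <<'E'
import numpy as np, cv2, json
from plant import bot
from scipy.spatial.transform import Rotation as R
def cap(n,f=None):
    c=bot.capture(n); 
    if f: cv2.imwrite('pics/'+f,c['pixels'][:,:,::-1])
    return c
def ray(c,u,v):
    d=np.array([(u-c['cx'])/c['fx'],(v-c['cy'])/c['fy'],1.]); return np.array(c['eye'],float),np.array(c['rotation'])@d
def plane(c,u,v,z):
    e,d=ray(c,u,v); return e+d*(z-e[2])/d[2]
def proj(c,p):
    q=np.array(c['rotation']).T@(np.array(p,float)-c['eye']); return c['fx']*q[0]/q[2]+c['cx'],c['fy']*q[1]/q[2]+c['cy']
def tri(c1,p1,c2,p2):
    (a,d),(b,e)=ray(c1,*p1),ray(c2,*p2); s=np.linalg.lstsq(np.c_[d,-e],b-a,rcond=None)[0]
    p,q=a+d*s[0],b+e*s[1]; return (p+q)/2,np.linalg.norm(p-q)
E
python3 - <<'E'
from h import *
a=cap('scene','s0.png');b=cap('top','t0.png')
for c in(a,b): print({k:np.round(v,3).tolist() for k,v in c.items() if k!='pixels'})
print(bot.get_obs())
E
```

```text
pics
{'fx': 383.712, 'fy': 383.712, 'cx': 284.97, 'cy': 211.455, 'eye': [663.024, 725.006, 812.45], 'rotation': [-2.266, 0.019, 2.877]}
{'fx': 400.721, 'fy': 400.721, 'cx': 275.377, 'cy': 209.854, 'eye': [368.552, -47.031, 1286.058], 'rotation': [-3.054, 0.011, -1.553]}
{'time': 0.1, 'joint_positions': array([ 1.14004404e+00,  3.42656102e-01,  1.52488610e+00, -2.70162603e-05,
        1.27538513e+00, -1.45996078e-01]), 'dq': array([ 1.03507395e-03, -1.47848800e-04, -3.54049079e-03,  9.95127462e-04,
        5.93055861e-04,  2.16618270e-06]), 'tau': array([ 1.03821516e-03, -4.32001376e+01, -2.44699162e+01,  7.18210987e-02,
        5.25767030e-02, -5.00266879e-05]), 'tool_pos': array([147.32571772, 503.55015815, 228.32521629]), 'tcp_rot': array([-3.14026841e+00, -1.68607007e-04,  2.85684422e+00]), 'contact_force': array([-0.53913327, -0.04690365,  0.45582202]), 'moment': array([-0.00077067,  0.01999875, -0.00976698]), 'finger_force': 0.0, 'grip_width': 91.95577014062934}
```

View pics/s0.png

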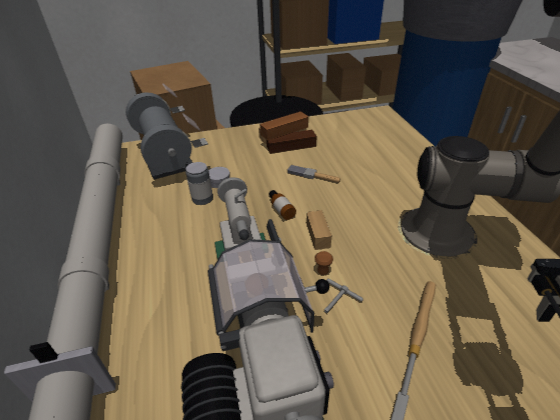

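View pics/t0.png

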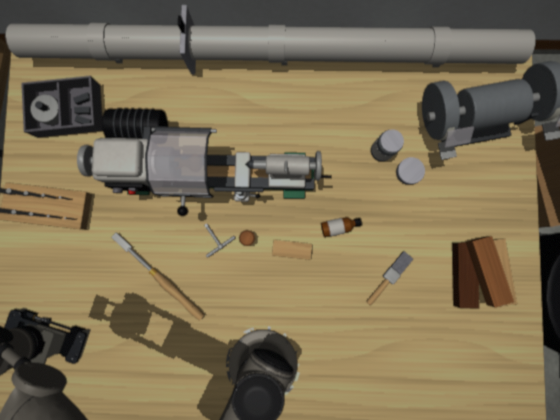

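The scene view shows the bottle at about (283,205), with its cap to the upper left, and the knob at (322,286). In the top view the bottle foot is at (322,229), the cap at (361,222) and the knob at (182,211).

```bash
sed -i "s/    return c$/    c['rotation']=R.from_euler('xyz',c['rotation']).as_matrix(); return c/" h.py
python3 - <<'E'
from h import *
a=cap('scene');b=cap('top')
print(a['rotation'][:,2],b['rotation'][:,2])
print('knob',tri(a,(322,286),b,(182,211)), plane(b,182,211,163))
pb=b['pixels'].astype(int)
for nm,c,box in(('top',b,(315,212,368,242)),('scene',a,(264,186,300,222))):
    x0,y0,x1,y1=box; hsv=cv2.cvtColor(c['pixels'],cv2.COLOR_RGB2HSV)[y0:y1,x0:x1].astype(int)
    g=hsv; m=((g[...,1]>190)&(g[...,0]<15)&(g[...,2]<190)&(g[...,2]>40)); dk=g[...,2]<45
    for t,k in(('amber',m),('dark',dk)):
        ys,xs=np.nonzero(k); print(nm,t,len(xs),xs.mean()+x0,ys.mean()+y0,xs.min()+x0,xs.max()+x0,ys.min()+y0,ys.max()+y0)
for n,u,v,z in(('foot',322,229,25),('cap',362,222,25),('can',388,143,130),('tin',411,171,40),('blank',292,249,50),('pull',247,238,62),('key',215,242,10)):print(n,plane(b,u,v,z).round())
crop=b['pixels'][190:260,160:380,::-1]; cv2.imwrite('pics/c.png',np.vstack([cv2.resize(crop,(792,252),interpolation=2),cv2.resize(a['pixels'][170:310,260:380,::-1],(294,343),interpolation=2)@np.eye(3) if 0 else cv2.copyMakeBorder(cv2.resize(a['pixels'][170:310,230:380,::-1],(364,340),interpolation=2),0,0,0,428,0)]))
E
```

```text
[-0.1891296  -0.74418699 -0.64063696] [ 0.08745924  0.01242548 -0.9960906 ]
knob (array([459.69015909, 230.96448982, 160.14738294]), np.float64(0.14511174873143523)) [459.5265583  230.23353733 163.        ]
top amber 147 339.6938775510204 227.1360544217687 322 355 220 236
top dark 35 357.7142857142857 222.9142857142857 355 360 220 226
scene amber 184 285.4130434782609 208.1576086956522 272 295 194 218
scene dark 33 272.75757575757575 193.6969696969697 270 282 190 215
foot [ 421. -179.   25.]
cap [ 445. -304.   25.]
can [ 672. -359.  130.]
tin [ 607. -455.   40.]
blank [357. -85.  50.]
pull [388.  53.  62.]
key [375. 159.  10.]
```

View pics/c.png

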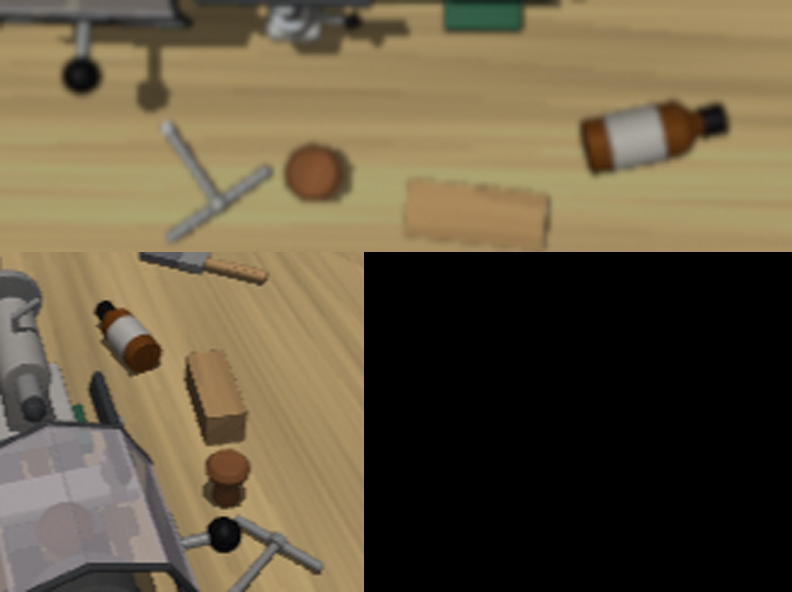

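The rays agree to 0.15 mm: the knob is at (460,231,160), consistent with 163 mm. The bottle foot is near (423,−179) and the cap end near (443,−302), which makes it 125 mm long as given. I'll approach the cap now, keeping clear of the lathe.

Request:
{"op": "play_rows", "data": {
  "commands": [
    {"x": -0.035,"y": -0.031,"z": 0,"twist": 8},
    {"x": -0.07,"y": -0.062,"z": 0,"twist": 16},
    {"x": -0.105,"y": -0.093,"z": 0,"twist": 24},
    {"x": -0.14,"y": -0.124,"z": 0,"twist": 32},
    {"x": -0.175,"y": -0.155,"z": 0,"twist": 40},
    {"x": -0.21,"y": -0.186,"z": 0,"twist": 48},
    {"x": -0.245,"y": -0.217,"z": 0,"twist": 56},
    {"x": -0.28,"y": -0.248,"z": 0,"twist": 62.5}
  ],
  "jaw": 0
}}

```text
time: 1.0
tool_pos: [347.1, 185.5, 229.1]
tcp_rot: [3.141, -0.0, 1.761]
contact_force: [0.4, 0.5, -0.4]
grip_width: 92.0
finger_force: 0.0
```

Request:
{"op": "play_rows", "data": {
  "commands": [
    {"x": -0.045,"y": 0,"z": 0,"twist": 0},
    {"x": -0.093,"y": 0,"z": 0,"twist": 0},
    {"x": -0.142,"y": 0,"z": 0,"twist": 0},
    {"x": -0.191,"y": 0,"z": 0,"twist": 0},
    {"x": -0.24,"y": 0,"z": 0,"twist": 0},
    {"x": -0.28,"y": 0,"z": 0,"twist": 0},
    {"x": -0.32,"y": 0,"z": 0,"twist": 0},
    {"x": -0.35,"y": 0,"z": 0,"twist": 0}
  ]
}}

```text
time: 1.8
tool_pos: [414.4, -158.6, 228.8]
tcp_rot: [3.141, 0.0, 1.764]
contact_force: [-0.2, 0.7, 0.6]
grip_width: 91.7
finger_force: 0.0
```

```bash
python3 - <<'E'
from h import *
b=cap('top');a=cap('scene'); print(bot.get_obs()['tool_pos'])
A=cv2.resize(b['pixels'][170:290,270:390,::-1],(400,400),interpolation=2)
B=cv2.resize(a['pixels'][140:260,220:340,::-1],(400,400),interpolation=2)
cv2.imwrite('pics/c2.png',np.hstack([A,B]))
E
```

```text
[ 414.87478644 -159.37156544  228.5791574 ]
```

View pics/c2.png

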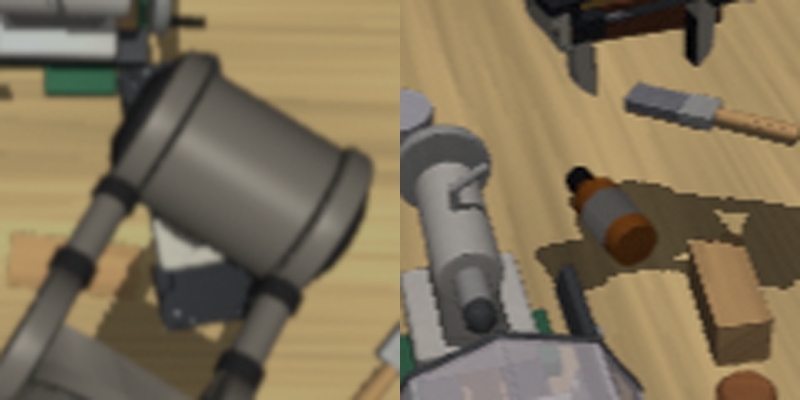

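```bash
python3 - <<'E'
from h import *
a=cap('scene')
print(plane(a,273.1,192.5,27),plane(a,290,213,25))
for p in((443,-302,25),(423,-179,25)):print(proj(a,p))
E
```

```text
[ 443.50177021 -295.93819196   27.        ] [ 417.18848386 -177.75212907   25.        ]
(np.float64(272.84154624657555), np.float64(191.91719299603895))
(np.float64(288.1382328231592), np.float64(213.09191349099467))
```

Request:
{"op": "play_rows", "data": {
  "commands": [
    {"x": -0.045,"y": 0,"z": 0,"twist": 0},
    {"x": -0.09,"y": 0,"z": 0,"twist": 0},
    {"x": -0.137,"y": 0,"z": 0,"twist": 0},
    {"x": -0.137,"y": 0,"z": 0.04,"twist": 0},
    {"x": -0.137,"y": 0,"z": 0.08,"twist": 0},
    {"x": -0.137,"y": 0,"z": 0.12,"twist": 0},
    {"x": -0.137,"y": 0,"z": 0.15,"twist": 0},
    {"x": -0.137,"y": 0,"z": 0.17,"twist": 0}
  ]
}}

```text
time: 2.75
tool_pos: [440.2, -288.2, 56.7]
tcp_rot: [-3.14, -0.003, 1.767]
contact_force: [0.2, -0.4, -0.4]
grip_width: 91.5
finger_force: 0.0
```

Request:
{"op": "play_rows", "data": {
  "commands": [
    {"x": 0,"y": 0,"z": 0.018,"twist": 0},
    {"x": 0,"y": 0,"z": 0.018,"twist": 0},
    {"x": 0,"y": 0,"z": 0.018,"twist": 0},
    {"x": 0,"y": 0,"z": 0.018,"twist": 0},
    {"x": 0,"y": 0,"z": 0.018,"twist": 0},
    {"x": 0,"y": 0,"z": 0.018,"twist": 0},
    {"x": 0,"y": 0,"z": 0.018,"twist": 0},
    {"x": 0,"y": 0,"z": 0.018,"twist": 0}
  ]
}}

```text
time: 3.55
tool_pos: [441.0, -290.6, 41.1]
tcp_rot: [3.141, 0.0, 1.766]
contact_force: [-0.2, 0.2, -0.1]
grip_width: 92.2
finger_force: 0.0
```

```bash
python3 - <<'E'
from h import *
a=cap('scene'); o=bot.get_obs();print(o['tool_pos'],o['contact_force'])
cv2.imwrite('pics/c3.png',cv2.resize(a['pixels'][140:240,220:330,::-1],(660,600),interpolation=2))
E
```

```text
[ 440.99577683 -290.6249041    41.05345256] [ 0.81484033 -0.82174954 -0.21379065]
```

View pics/c3.png

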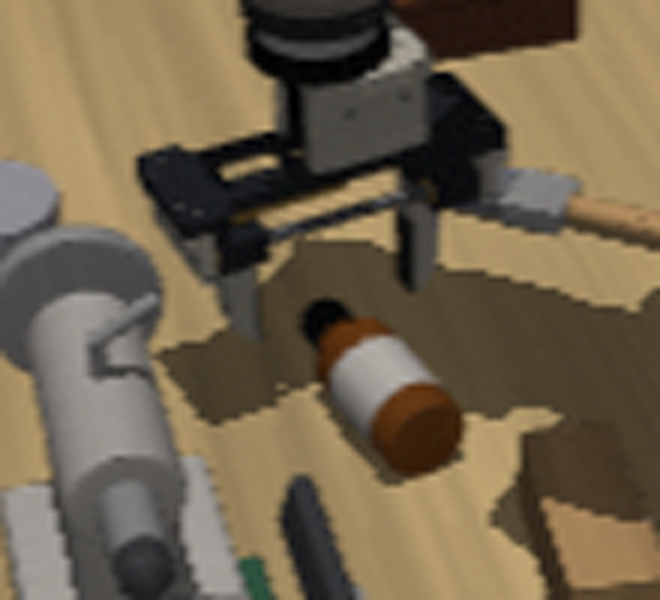

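The crop shows the open fingers on either side of the cap (cap at about (325,320) in the crop). I'll close on it.

Request:
{"op": "play_rows", "data": {
  "commands": [
    {"x": 0,"y": 0,"z": 0,"twist": 0},
    {"x": 0,"y": 0,"z": 0,"twist": 0},
    {"x": 0,"y": 0,"z": 0,"twist": 0},
    {"x": 0,"y": 0,"z": 0,"twist": 0},
    {"x": 0,"y": 0,"z": 0,"twist": 0},
    {"x": 0,"y": 0,"z": 0,"twist": 0},
    {"x": 0,"y": 0,"z": 0,"twist": 0},
    {"x": 0,"y": 0,"z": 0,"twist": 0}
  ],
  "jaw": 1
}}

```text
time: 4.4
tool_pos: [441.0, -290.5, 40.9]
tcp_rot: [3.142, -0.0, 1.766]
contact_force: [0.0, 0.3, 0.4]
grip_width: 32.3
finger_force: 0.0
```

Request:
{"op": "play_rows", "data": {
  "commands": [
    {"x": 0,"y": 0,"z": -0.02,"twist": 0},
    {"x": 0,"y": 0,"z": -0.04,"twist": 0},
    {"x": 0,"y": 0,"z": -0.06,"twist": 0},
    {"x": 0,"y": 0,"z": -0.08,"twist": 0},
    {"x": 0,"y": 0,"z": -0.1,"twist": 0},
    {"x": 0,"y": 0,"z": -0.11,"twist": 0},
    {"x": 0,"y": 0,"z": -0.11,"twist": 0},
    {"x": 0,"y": 0,"z": -0.11,"twist": 0}
  ]
}}

```text
time: 5.2
tool_pos: [440.7, -290.3, 150.2]
tcp_rot: [-3.141, -0.001, 1.766]
contact_force: [0.0, 0.1, -0.1]
grip_width: 0.5
finger_force: 0.0
```

```bash
python3 - <<'E'
from h import *
a=cap('scene'); o=bot.get_obs();print(o['tool_pos'],o['contact_force'],o['moment'])
cv2.imwrite('pics/c4.png',cv2.resize(a['pixels'][110:230,220:352,::-1],(660,600),interpolation=2))
E
```

```text
[ 440.5138409  -290.15939369  149.86315383] [ 0.69401503 -0.50610313 -0.21334766] [-0.09114718  0.06255944  0.01094707]
```

View pics/c4.png

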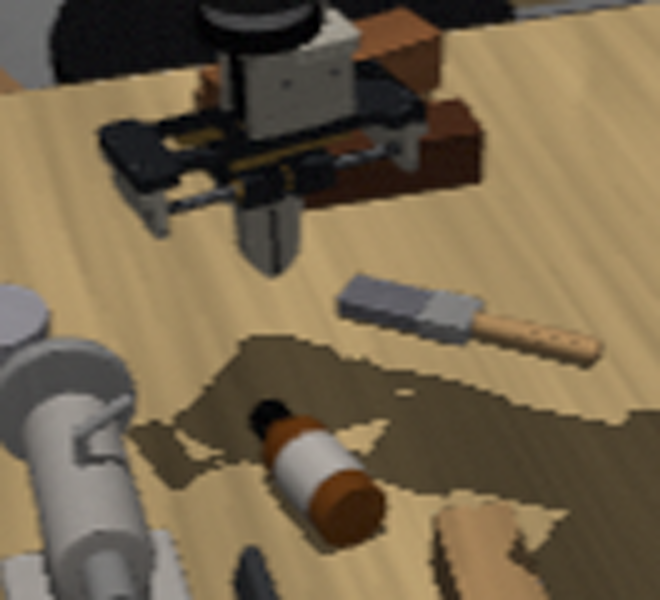

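The fingers were still closing when the lift began, so the bottle lies untouched (cap at about (265,415) in the crop). I'll repeat and wait longer for the jaw.

Request:
{"op": "play_rows", "data": {
  "commands": [
    {"x": 0,"y": 0,"z": 0,"twist": 0},
    {"x": 0,"y": 0,"z": 0,"twist": 0},
    {"x": 0,"y": 0,"z": 0,"twist": 0},
    {"x": 0,"y": 0,"z": 0,"twist": 0},
    {"x": 0,"y": 0,"z": 0,"twist": 0},
    {"x": 0,"y": 0,"z": 0,"twist": 0},
    {"x": 0,"y": 0,"z": 0.02,"twist": 0},
    {"x": 0,"y": 0,"z": 0.04,"twist": 0}
  ],
  "jaw": 0.35
}}

```text
time: 6.05
tool_pos: [441.4, -290.9, 111.0]
tcp_rot: [3.14, 0.002, 1.766]
contact_force: [0.3, -0.4, 0.4]
grip_width: 57.9
finger_force: 0.0
```

Request:
{"op": "play_rows", "data": {
  "commands": [
    {"x": 0,"y": 0,"z": 0.02,"twist": 0},
    {"x": 0,"y": 0,"z": 0.04,"twist": 0},
    {"x": 0,"y": 0,"z": 0.055,"twist": 0},
    {"x": 0,"y": 0,"z": 0.065,"twist": 0},
    {"x": 0,"y": 0,"z": 0.07,"twist": 0},
    {"x": 0,"y": 0,"z": 0.07,"twist": 0},
    {"x": 0,"y": 0,"z": 0.07,"twist": 0},
    {"x": 0,"y": 0,"z": 0.07,"twist": 0}
  ]
}}

```text
time: 6.85
tool_pos: [441.4, -290.9, 41.6]
tcp_rot: [3.141, 0.001, 1.766]
contact_force: [-1.0, -0.1, -0.6]
grip_width: 59.9
finger_force: 0.0
```

Request:
{"op": "play_rows", "data": {
  "commands": [
    {"x": 0,"y": 0,"z": 0,"twist": 0},
    {"x": 0,"y": 0,"z": 0,"twist": 0},
    {"x": 0,"y": 0,"z": 0,"twist": 0},
    {"x": 0,"y": 0,"z": 0,"twist": 0},
    {"x": 0,"y": 0,"z": 0,"twist": 0},
    {"x": 0,"y": 0,"z": 0,"twist": 0},
    {"x": 0,"y": 0,"z": 0,"twist": 0},
    {"x": 0,"y": 0,"z": 0,"twist": 0}
  ],
  "jaw": 1
}}

```text
time: 7.65
tool_pos: [441.2, -290.7, 41.1]
tcp_rot: [3.141, 0.0, 1.766]
contact_force: [0.6, -0.4, 1.8]
grip_width: 2.0
finger_force: 0.8
```

```bash
python3 - <<'E'
from h import *
a=cap('scene'); o=bot.get_obs();print(o['tool_pos'],o['contact_force'],o['grip_width'],o['finger_force'])
cv2.imwrite('pics/c5.png',cv2.resize(a['pixels'][130:230,230:340,::-1],(660,600),interpolation=2))
E
```

```text
[ 441.14604261 -290.6834404    41.05694898] [-0.28436856 -0.66293661  1.51673284] 1.1741057044261962 0.8456080220639706
```

View pics/c5.png

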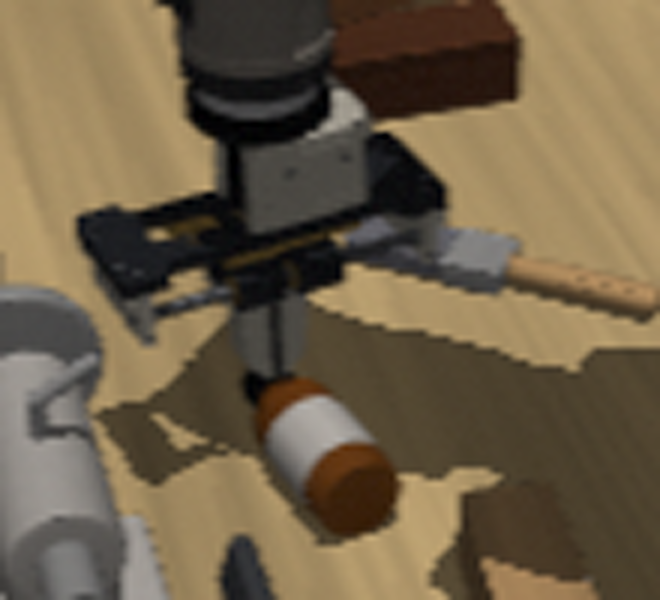

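The fingers closed above the cap and pressed it down (cap edge at about (255,383) in the crop; the foot is slightly raised, and the 1.5 N reading agrees). I need to grip deeper and a little nearer the cap's end.

Request:
{"op": "play_rows", "data": {
  "commands": [
    {"x": 0,"y": 0,"z": -0.01,"twist": 0},
    {"x": 0,"y": 0,"z": -0.03,"twist": 0},
    {"x": -0.003,"y": 0,"z": -0.03,"twist": 0},
    {"x": -0.003,"y": 0,"z": -0.03,"twist": 0},
    {"x": -0.003,"y": 0,"z": -0.03,"twist": 0},
    {"x": -0.003,"y": 0,"z": -0.03,"twist": 0},
    {"x": -0.003,"y": 0,"z": -0.03,"twist": 0},
    {"x": -0.003,"y": 0,"z": -0.03,"twist": 0}
  ],
  "jaw": 0.4
}}

```text
time: 8.5
tool_pos: [441.4, -293.3, 70.5]
tcp_rot: [-3.141, -0.001, 1.766]
contact_force: [-0.1, 0.1, -0.2]
grip_width: 54.5
finger_force: 0.0
```

Request:
{"op": "play_rows", "data": {
  "commands": [
    {"x": 0,"y": 0,"z": 0.015,"twist": 0},
    {"x": 0,"y": 0,"z": 0.025,"twist": 0},
    {"x": 0,"y": 0,"z": 0.035,"twist": 0},
    {"x": 0,"y": 0,"z": 0.041,"twist": 0},
    {"x": 0,"y": 0,"z": 0.041,"twist": 0},
    {"x": 0,"y": 0,"z": 0.041,"twist": 0},
    {"x": 0,"y": 0,"z": 0.041,"twist": 0},
    {"x": 0,"y": 0,"z": 0.041,"twist": 0}
  ]
}}

```text
time: 9.3
tool_pos: [441.8, -293.7, 30.3]
tcp_rot: [3.141, 0.001, 1.766]
contact_force: [-0.7, 0.4, 0.5]
grip_width: 55.1
finger_force: 0.0
```

Request:
{"op": "play_rows", "data": {
  "commands": [
    {"x": 0,"y": 0,"z": 0,"twist": 0},
    {"x": 0,"y": 0,"z": 0,"twist": 0},
    {"x": 0,"y": 0,"z": 0,"twist": 0},
    {"x": 0,"y": 0,"z": 0,"twist": 0},
    {"x": 0,"y": 0,"z": 0,"twist": 0},
    {"x": 0,"y": 0,"z": 0,"twist": 0},
    {"x": 0,"y": 0,"z": 0,"twist": 0},
    {"x": 0,"y": 0,"z": 0,"twist": 0}
  ],
  "jaw": 1
}}

```text
time: 10.1
tool_pos: [441.6, -293.5, 29.9]
tcp_rot: [3.141, 0.0, 1.766]
contact_force: [-0.2, 0.8, 0.1]
grip_width: 26.4
finger_force: 29.4
```

The cap is gripped at 29 N. I'll lift and see whether it swings.

Request:
{"op": "play_rows", "data": {
  "commands": [
    {"x": 0,"y": 0,"z": -0.02,"twist": 0},
    {"x": 0,"y": 0,"z": -0.04,"twist": 0},
    {"x": 0,"y": 0,"z": -0.06,"twist": 0},
    {"x": 0,"y": 0,"z": -0.08,"twist": 0},
    {"x": 0,"y": 0,"z": -0.1,"twist": 0},
    {"x": 0,"y": 0,"z": -0.11,"twist": 0},
    {"x": 0,"y": 0,"z": -0.11,"twist": 0},
    {"x": 0,"y": 0,"z": -0.11,"twist": 0}
  ]
}}

```text
time: 10.9
tool_pos: [441.2, -293.2, 139.1]
tcp_rot: [-3.141, -0.001, 1.766]
contact_force: [-0.9, -0.0, -1.7]
grip_width: 26.2
finger_force: 29.4
```

```bash
python3 - <<'E'
from h import *
a=cap('scene'); o=bot.get_obs();print(o['tool_pos'],o['contact_force'],o['moment'],o['grip_width'],o['finger_force'])
cv2.imwrite('pics/c6.png',cv2.resize(a['pixels'][110:230,220:352,::-1],(660,600),interpolation=2))
E
```

```text
[ 441.02770041 -293.06583475  138.76001668] [ 0.00856326  0.38610161 -1.06392921] [-0.12863719 -0.02914763 -0.08318167] 26.555657024762606 29.397668838500977
```

View pics/c6.png

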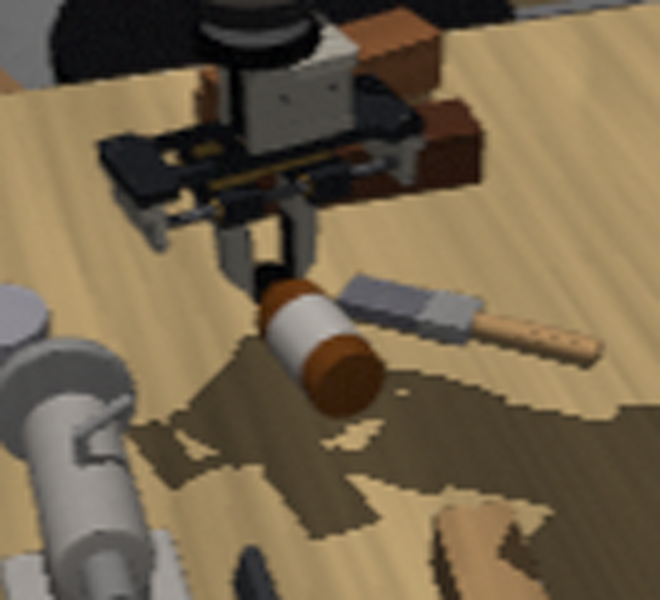

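The bottle is held firmly at the cap, nearly level and tilted slightly, with its foot at about (345,385) in the crop. The friction at the pads stops it swinging. Quick upward jerks should make it slip round until it hangs, and I'll measure the angle after each burst.

Request:
{"op": "play_rows", "data": {
  "commands": [
    {"x": 0,"y": 0,"z": -0.05,"twist": 0},
    {"x": 0,"y": 0,"z": 0,"twist": 0},
    {"x": 0,"y": 0,"z": -0.05,"twist": 0},
    {"x": 0,"y": 0,"z": 0,"twist": 0},
    {"x": 0,"y": 0,"z": -0.05,"twist": 0},
    {"x": 0,"y": 0,"z": 0,"twist": 0},
    {"x": 0,"y": 0,"z": 0,"twist": 0},
    {"x": 0,"y": 0,"z": 0,"twist": 0}
  ]
}}

```text
time: 11.75
tool_pos: [441.0, -293.0, 139.1]
tcp_rot: [-3.14, -0.003, 1.766]
contact_force: [0.5, -0.6, -0.0]
grip_width: 0.3
finger_force: 0.0
```

```bash
cat > ang.py <<'E'
from h import *
def ang():
    a=cap('scene'); o=bot.get_obs(); t=o['tool_pos']; M=R.from_euler('xyz',o['tcp_rot']).as_matrix()
    G=t+6*M[:,2]; u,v=map(int,proj(a,G)); y0,x0=max(v-40,0),max(u-45,0)
    g=cv2.cvtColor(a['pixels'],cv2.COLOR_RGB2HSV)[y0:v+60,x0:u+45].astype(int)
    m=((g[...,1]>150)&(g[...,0]<14)&(g[...,2]>40)&(g[...,2]<190)).astype(np.uint8)
    n,l,st,c=cv2.connectedComponentsWithStats(m)
    ks=sorted(range(1,n),key=lambda k:-st[k,4])[:3]
    for k in ks:
        e,d=ray(a,c[k][0]+x0,c[k][1]+y0); p=e+d*((G-e)@M[:,1])/(d@M[:,1]); q=p-G
        print('area',st[k,4],'pix',(c[k]+[x0,y0]).round(1),'pt',p.round(),'r %.0f'%np.linalg.norm(q),'tilt below level %.0f'%np.degrees(np.arctan2(-q[2],q@M[:,0])))
    print(t.round(1),o['contact_force'].round(1),o['moment'].round(3),o['grip_width'].round(1),o['finger_force'].round(1),o['time'])
    return a
if __name__=='__main__': ang()
E
python3 ang.py
```

```text
area 68 pix [309.2 133.7] pt [397. -66. 361.] r 324 tilt below level -44
area 48 pix [290.4 207.5] pt [ 417. -171.   53.] r 149 tilt below level 33
area 22 pix [301.7 126.6] pt [ 404. -103.  362.] r 299 tilt below level -50Traceback (most recent call last):
  File "ang.py", line 14, in <module>
    if __name__=='__main__': ang()
                             ~~~^^
  File "ang.py", line 12, in ang
    print(t.round(1),o['contact_force'].round(1),o['moment'].round(3),o['grip_width'].round(1),o['finger_force'].round(1),o['time'])
                                                                      ^^^^^^^^^^^^^^^^^^^^^
AttributeError: 'float' object has no attribute 'round'
```

The shake threw the bottle off. I'll look at where it is now.

```bash
sed -i "s/o\['grip_width'\].round(1),o\['finger_force'\].round(1)/o['grip_width'],o['finger_force']/" ang.py; python3 - <<'E'
from h import *
a=cap('scene')
cv2.imwrite('pics/c7.png',cv2.resize(a['pixels'][125:245,215:375,::-1],(800,600),interpolation=2))
E
```

```text
(no output)
```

View pics/c7.png

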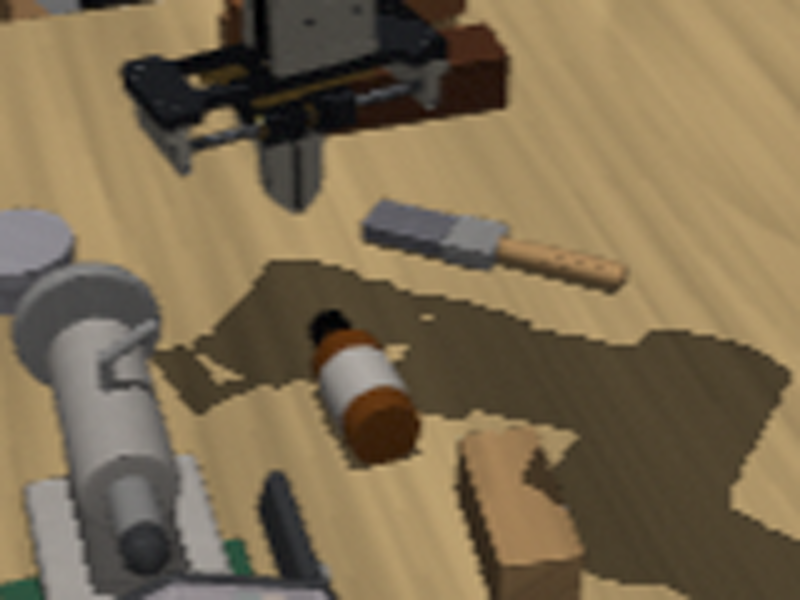

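The bottle is lying on the bench again, with its foot at about (291,210) and cap end at about (280,190) in the full image. I'll measure its pose and check the last tilt.

```bash
python3 - <<'E'
from h import *
a=cap('scene')
f,c=plane(a,291.4,210.6,25),plane(a,280,189.8,27); print(f,c,np.linalg.norm((f-c)[:2]),np.degrees(np.arctan2(*(c-f)[[1,0]])))
x0,y0=270,180
g=cv2.cvtColor(a['pixels'],cv2.COLOR_RGB2HSV)[y0:222,x0:302].astype(int)
body=((g[...,1]>150)&(g[...,0]<14)).astype(np.uint8); dk=((g[...,2]<40)&(np.arange(32)[None,:]<16)).astype(np.uint8)
wh=((g[...,1]<60)&(g[...,2]>90)).astype(np.uint8)
for m in(body,dk,wh):
  n,l,s,ce=cv2.connectedComponentsWithStats(m)
  for k in range(1,n):
    if s[k,4]>8: print(s[k]+[x0,y0,0,0,0],(ce[k]+[x0,y0]).round(1),plane(a,*(ce[k]+[x0,y0]),25).round())
# old tilt check
G=np.array([441,-293,133.]);n=np.array([.982,.19,0]);e,d=ray(a,288.6,186.2);p=e+d*((G-e)@n)/(d@n);print('c6 foot',p,np.linalg.norm(p-G))
E
```

```text
[ 409.62872705 -187.98966618   25.        ] [ 417.13178663 -304.07006842   27.        ] 116.3226361758924 -86.30173181538103
[280 190  11   6  26] [284.6 192.4] [ 405. -288.   25.]
[285 202   9   7  22] [289.4 205.1] [ 408. -217.   25.]
[285 207  13   9  35] [291.1 211.3] [ 412. -185.   25.]
[278 187   8   7  34] [281.  189.4] [ 413. -308.   25.]
[280 194  17  13 125] [286.9 199.3] [ 408. -249.   25.]
c6 foot [ 419.39237466 -181.32269429  128.43643977] 113.83995856461895
```

Request:
{"op": "play_rows", "data": {
  "commands": [
    {"x": 0,"y": -0.005,"z": 0,"twist": 2},
    {"x": -0.002,"y": -0.01,"z": 0,"twist": 4},
    {"x": -0.003,"y": -0.015,"z": 0,"twist": 6},
    {"x": -0.0045,"y": -0.02,"z": 0,"twist": 7.7},
    {"x": -0.0045,"y": -0.0233,"z": 0,"twist": 7.7},
    {"x": -0.0045,"y": -0.0233,"z": 0.02,"twist": 7.7},
    {"x": -0.0045,"y": -0.0233,"z": 0.04,"twist": 7.7},
    {"x": -0.0045,"y": -0.0233,"z": 0.06,"twist": 7.7}
  ],
  "jaw": 0.3
}}

```text
time: 12.7
tool_pos: [419.4, -302.6, 79.4]
tcp_rot: [3.141, 0.0, 1.631]
contact_force: [0.1, -1.2, -0.0]
grip_width: 59.7
finger_force: 0.0
```

Request:
{"op": "play_rows", "data": {
  "commands": [
    {"x": 0,"y": 0,"z": 0,"twist": 0},
    {"x": 0,"y": 0,"z": 0,"twist": 0},
    {"x": 0,"y": 0,"z": 0.015,"twist": 0},
    {"x": 0,"y": 0,"z": 0.03,"twist": 0},
    {"x": 0,"y": 0,"z": 0.045,"twist": 0},
    {"x": 0,"y": 0,"z": 0.051,"twist": 0},
    {"x": 0,"y": 0,"z": 0.051,"twist": 0},
    {"x": 0,"y": 0,"z": 0.051,"twist": 0}
  ]
}}

```text
time: 13.5
tool_pos: [420.1, -302.9, 29.9]
tcp_rot: [3.14, 0.001, 1.632]
contact_force: [0.5, -0.5, 0.0]
grip_width: 64.6
finger_force: 0.0
```

Request:
{"op": "play_rows", "data": {
  "commands": [
    {"x": 0,"y": 0,"z": 0,"twist": 0},
    {"x": 0,"y": 0,"z": 0,"twist": 0},
    {"x": 0,"y": 0,"z": 0,"twist": 0},
    {"x": 0,"y": 0,"z": 0,"twist": 0},
    {"x": 0,"y": 0,"z": 0,"twist": 0},
    {"x": 0,"y": 0,"z": 0,"twist": 0},
    {"x": 0,"y": 0,"z": 0,"twist": 0},
    {"x": 0,"y": 0,"z": 0,"twist": 0}
  ],
  "jaw": 0.7
}}

```text
time: 14.3
tool_pos: [419.6, -302.4, 28.9]
tcp_rot: [-3.142, -0.0, 1.632]
contact_force: [-0.4, 0.1, 0.4]
grip_width: 27.9
finger_force: 14.6
```

A jaw setting of 0.70 grips more lightly (14.6 N), so the jaw position controls the force. I'll loosen it a bit more.

Request:
{"op": "play_rows", "data": {
  "commands": [
    {"x": 0,"y": 0,"z": 0,"twist": 0},
    {"x": 0,"y": 0,"z": 0,"twist": 0},
    {"x": 0,"y": 0,"z": 0,"twist": 0},
    {"x": 0,"y": 0,"z": 0,"twist": 0},
    {"x": 0,"y": 0,"z": 0,"twist": 0},
    {"x": 0,"y": 0,"z": 0,"twist": 0},
    {"x": 0,"y": 0,"z": 0,"twist": 0},
    {"x": 0,"y": 0,"z": 0,"twist": 0}
  ],
  "jaw": 0.694
}}

```text
time: 15.1
tool_pos: [419.6, -302.4, 28.9]
tcp_rot: [3.142, -0.0, 1.632]
contact_force: [-1.1, 0.2, 0.1]
grip_width: 28.1
finger_force: 6.4
```

Request:
{"op": "play_rows", "data": {
  "commands": [
    {"x": 0,"y": 0,"z": -0.008,"twist": 0},
    {"x": 0,"y": 0,"z": -0.018,"twist": 0},
    {"x": 0,"y": 0,"z": -0.03,"twist": 0},
    {"x": 0,"y": 0,"z": -0.042,"twist": 0},
    {"x": 0,"y": 0,"z": -0.054,"twist": 0},
    {"x": 0,"y": 0,"z": -0.064,"twist": 0},
    {"x": 0,"y": 0,"z": -0.07,"twist": 0},
    {"x": 0,"y": 0,"z": -0.07,"twist": 0}
  ]
}}

```text
time: 15.9
tool_pos: [420.1, -303.2, 100.1]
tcp_rot: [3.14, 0.002, 1.632]
contact_force: [0.6, -3.4, 2.8]
grip_width: 28.0
finger_force: 3.7
```

```bash
python3 ang.py
```

```text
area 61 pix [307.4 134.5] pt [405. -56. 365.] r 368 tilt below level -48
area 48 pix [283.1 182.7] pt [ 417. -257.   89.] r 47 tilt below level 5
area 43 pix [266.1 135.7] pt [ 428. -436.  167.] r 152 tilt below level -151
[ 420.2 -303.4   99.8] [ 0.3 -4.3  3.4] [-0.677  0.023  0.05 ] 28.330485258390013 3.777024932205677 15.95
```

```bash
cat > loc.py <<'E'
from h import *
import sys
a=cap('scene'); o=bot.get_obs(); t=o['tool_pos']; M=R.from_euler('xyz',o['tcp_rot']).as_matrix(); G=t+6*M[:,2]
u,v=map(int,proj(a,G)); x0,y0=u-22,v-12; print('G',G.round(),'pix',u,v)
g=cv2.cvtColor(a['pixels'],cv2.COLOR_RGB2HSV)[y0:v+56,x0:u+38].astype(int)
for nm,m in(('amber',(g[...,1]>160)&(g[...,0]<14)&(g[...,2]>40)),('white',(g[...,1]<70)&(g[...,2]>100)),('dark',g[...,2]<40)):
  n,l,s,ce=cv2.connectedComponentsWithStats(m.astype(np.uint8))
  for k in range(1,n):
    if s[k,4]>10:
      c=ce[k]+[x0,y0];e,d=ray(a,*c);q=e+d*((G-e)@M[:,1])/(d@M[:,1])-G
      print(nm,s[k]+[x0,y0,0,0,0],c.round(1),'along %.0f down %.0f'%(q@M[:,0],-q[2]))
print(o['contact_force'].round(1),o['moment'].round(2),o['grip_width'],o['finger_force'])
for th in(0,30,60,90): print(th,[np.round(proj(a,G+r*(np.cos(np.radians(th))*M[:,0]+np.sin(np.radians(th))*M[:,2]))).tolist() for r in(25,70,115)])
E
python3 loc.py
```

```text
G [ 420. -304.   94.] pix 278 173
amber [278 178   8   4  12] [281.8 180. ] along 33 down 3
amber [282 202   6   7  19] [284.6 204.4] along 57 down 86
white [290 165  26  11 131] [303.2 169.9] along 224 down -156
white [277 187  18  16 193] [285.3 194.2] along 67 down 36
dark [269 161   8   3  16] [271.8 161.6] along -77 down -2
dark [276 161   9  18  73] [280.6 172. ] along 23 down -22
dark [284 207   9   3  12] [287.8 207.8] along 91 down 75
dark [267 222   4   7  14] [268.3 225.9] along -178 down 383
[ 0.4 -4.2  3.4] [-0.76  0.01  0.02] 28.01697966970598 3.795088157057762
0 [[281.0, 178.0], [285.0, 186.0], [290.0, 194.0]]
30 [[281.0, 181.0], [285.0, 193.0], [289.0, 205.0]]
60 [[280.0, 181.0], [282.0, 194.0], [285.0, 207.0]]
90 [[279.0, 180.0], [279.0, 191.0], [279.0, 201.0]]
```

The bottle is pivoting with its foot on the bench, now at about 30–40°. I'll keep lifting.

Request:
{"op": "play_rows", "data": {
  "commands": [
    {"x": 0,"y": 0,"z": -0.005,"twist": 0},
    {"x": 0,"y": 0,"z": -0.01,"twist": 0},
    {"x": 0,"y": 0,"z": -0.015,"twist": 0},
    {"x": 0,"y": 0,"z": -0.02,"twist": 0},
    {"x": 0,"y": 0,"z": -0.025,"twist": 0},
    {"x": 0,"y": 0,"z": -0.03,"twist": 0},
    {"x": 0,"y": 0,"z": -0.03,"twist": 0},
    {"x": 0,"y": 0,"z": -0.03,"twist": 0}
  ]
}}

```text
time: 16.8
tool_pos: [419.6, -302.5, 129.0]
tcp_rot: [3.141, 0.0, 1.632]
contact_force: [0.4, -0.9, -1.9]
grip_width: 28.0
finger_force: 2.0
```

```bash
python3 loc.py
```

```text
G [ 420. -302.  123.] pix 278 166
amber [272 172   9  10  34] [275.6 176.5] along -40 down 65
amber [273 191   6   3  11] [275.9 191.8] along -44 down 134
white [287 165  16   8  49] [294.6 168.7] along 155 down -88
white [303 168  13   8  70] [309.4 171.2] along 265 down -149
dark [275 154  10  19  89] [280.  165.2] along 16 down -15
[ 0.5  0.2 -0.1] [-0.14  0.01 -0.03] 27.917956855031154 2.0921484008431435
0 [[281.0, 171.0], [285.0, 178.0], [290.0, 186.0]]
30 [[281.0, 173.0], [285.0, 186.0], [289.0, 198.0]]
60 [[280.0, 174.0], [282.0, 188.0], [285.0, 201.0]]
90 [[279.0, 173.0], [279.0, 184.0], [280.0, 195.0]]
```

```bash
python3 - <<'E'
from h import *
a=cap('scene');o=[bot.get_obs() for _ in range(2)]; print([x['contact_force'].round(1) for x in o],o[0]['finger_force'])
cv2.imwrite('pics/c8.png',cv2.resize(a['pixels'][130:230,220:340,::-1],(720,600),interpolation=2))
E
```

```text
[array([-0.4,  0.4, -1.2]), array([-0.4,  0.4, -1.2])] 2.24432073533535
```

View pics/c8.png

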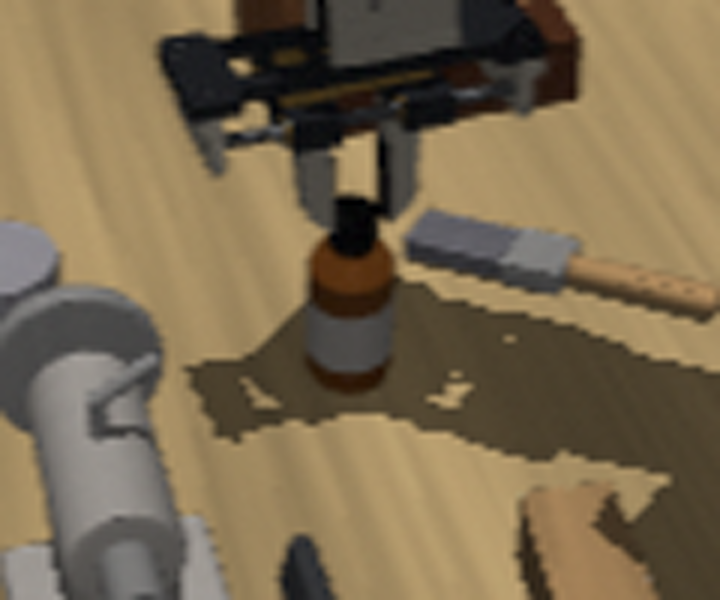

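The picture shows the bottle hanging upright below the fingertips, cap at about (355,225) in the crop and lower rim at about (347,390). I'll work out how high its foot is.

```bash
python3 - <<'E'
from h import *
a=cap('scene')
for z in (0,5,10,15):
  # front rim of foot towards camera
  d=np.array(a['eye'][:2])-[420,-303]; d/=np.linalg.norm(d)
  print(z,'foot front',np.round(proj(a,[420+25*d[0],-303+25*d[1],z]),1),'cap top c',np.round(proj(a,[420,-303,z+125]),1))
  print('axis pixel col foot',np.round(proj(a,[420,-303,z]),1))
g=cv2.cvtColor(a['pixels'],cv2.COLOR_RGB2HSV)[180:204,268:290].astype(int)
m=(g[...,1]>150)&(g[...,0]<16)&(g[...,2]<150)
print([(180+i,''.join('#' if q else '.' for q in r)) for i,r in enumerate(m) if r.any()])
print(g[12:20,10])
E
```

```text
0 foot front [279.7 200.8] cap top c [278.4 166. ]
axis pixel col foot [279.5 196.4]
5 foot front [279.6 199.7] cap top c [278.4 164.7]
axis pixel col foot [279.5 195.2]
10 foot front [279.6 198.5] cap top c [278.3 163.4]
axis pixel col foot [279.4 194.1]
15 foot front [279.5 197.4] cap top c [278.3 162.1]
axis pixel col foot [279.4 192.9]
[(180, '.....############.....'), (181, '.....############.....'), (182, '.......#########......'), (183, '.........#####........'), (193, '.....#...........#....'), (194, '.....#####....####....'), (195, '.....############.....'), (196, '......###########.....'), (197, '........#######.......')]
[[ 23  13  78]
 [ 12  16  80]
 [ 13 117  63]
 [ 13 195  51]
 [ 14 200  51]
 [ 15 206  52]
 [ 18 118  78]
 [ 19 102 175]]
```

Foot about 10–15 mm above the bench. I'll lower it gently.

Request:
{"op": "play_rows", "data": {
  "commands": [
    {"x": 0,"y": 0,"z": 0.001,"twist": 0},
    {"x": 0,"y": 0,"z": 0.002,"twist": 0},
    {"x": 0,"y": 0,"z": 0.003,"twist": 0},
    {"x": 0,"y": 0,"z": 0.004,"twist": 0},
    {"x": 0,"y": 0,"z": 0.005,"twist": 0},
    {"x": 0,"y": 0,"z": 0.006,"twist": 0},
    {"x": 0,"y": 0,"z": 0.006,"twist": 0},
    {"x": 0,"y": 0,"z": 0.006,"twist": 0}
  ]
}}

```text
time: 17.75
tool_pos: [420.8, -303.6, 124.6]
tcp_rot: [3.138, 0.003, 1.632]
contact_force: [-0.5, 0.8, 11.4]
grip_width: 28.4
finger_force: 8.1
```

Request:
{"op": "play_rows", "data": {
  "commands": [
    {"x": 0,"y": 0,"z": 0.001,"twist": 0},
    {"x": 0,"y": 0,"z": 0.002,"twist": 0},
    {"x": 0,"y": 0,"z": 0.003,"twist": 0},
    {"x": 0,"y": 0,"z": 0.004,"twist": 0},
    {"x": 0,"y": 0,"z": 0.004,"twist": 0},
    {"x": 0,"y": 0,"z": 0.004,"twist": 0},
    {"x": 0,"y": 0,"z": 0.004,"twist": 0},
    {"x": 0,"y": 0,"z": 0.004,"twist": 0}
  ]
}}

```text
time: 18.55
tool_pos: [421.5, -304.3, 121.8]
tcp_rot: [3.136, 0.006, 1.632]
contact_force: [-0.4, -0.7, 16.9]
grip_width: 28.2
finger_force: 12.0
```

```bash
python3 loc.py | head -12
```

```text
G [ 422. -304.  116.] pix 277 168
amber [273 175   6   7  22] [275.5 178.3] along -32 down 61
amber [277 175  10  10  37] [281.8 180.1] along 39 down 22
white [287 165   8   5  20] [291.  166.8] along 130 down -85
white [291 167  24   9 105] [305.3 170.7] along 242 down -142
white [276 184  11  13 106] [280.7 190.4] along 24 down 74
dark [275 156   9  17  75] [279.  166.7] along 13 down -14
[-0.2  0.3 17.4] [-0.16  0.06  0.06] 28.377240077201673 12.043911069631577
0 [[280.0, 172.0], [285.0, 180.0], [289.0, 188.0]]
30 [[280.0, 175.0], [284.0, 187.0], [288.0, 200.0]]
60 [[279.0, 176.0], [282.0, 189.0], [284.0, 202.0]]
90 [[278.0, 175.0], [278.0, 185.0], [279.0, 196.0]]
```

The foot is on the bench and pressed flat (17 N). I'll ease the press, open the jaw and withdraw.

Request:
{"op": "play_rows", "data": {
  "commands": [
    {"x": 0,"y": 0,"z": -0.001,"twist": 0},
    {"x": 0,"y": 0,"z": -0.002,"twist": 0},
    {"x": 0,"y": 0,"z": -0.003,"twist": 0},
    {"x": 0,"y": 0,"z": -0.004,"twist": 0},
    {"x": 0,"y": 0,"z": -0.005,"twist": 0},
    {"x": 0,"y": 0,"z": -0.006,"twist": 0},
    {"x": 0,"y": 0,"z": -0.006,"twist": 0},
    {"x": 0,"y": 0,"z": -0.006,"twist": 0}
  ]
}}

```text
time: 19.4
tool_pos: [419.5, -302.4, 124.7]
tcp_rot: [-3.141, -0.0, 1.632]
contact_force: [-0.7, -0.2, -1.6]
grip_width: 28.3
finger_force: 11.7
```

Request:
{"op": "play_rows", "data": {
  "commands": [
    {"x": 0,"y": 0,"z": 0,"twist": 0},
    {"x": 0,"y": 0,"z": 0,"twist": 0},
    {"x": 0,"y": 0,"z": 0,"twist": 0},
    {"x": 0,"y": 0,"z": 0,"twist": 0},
    {"x": 0,"y": 0,"z": 0,"twist": 0},
    {"x": 0,"y": 0,"z": 0,"twist": 0},
    {"x": 0,"y": 0,"z": 0,"twist": 0},
    {"x": 0,"y": 0,"z": 0,"twist": 0}
  ],
  "jaw": 0.5
}}

```text
time: 20.2
tool_pos: [419.6, -302.4, 124.9]
tcp_rot: [3.142, -0.0, 1.632]
contact_force: [-0.4, -0.3, 0.4]
grip_width: 46.0
finger_force: 0.0
```

Request:
{"op": "play_rows", "data": {
  "commands": [
    {"x": 0,"y": 0,"z": -0.01,"twist": 0},
    {"x": 0,"y": 0,"z": -0.03,"twist": 0},
    {"x": 0,"y": 0,"z": -0.06,"twist": 0},
    {"x": 0,"y": 0,"z": -0.09,"twist": 0},
    {"x": 0,"y": 0,"z": -0.12,"twist": 0},
    {"x": 0,"y": 0,"z": -0.14,"twist": 0},
    {"x": 0,"y": 0,"z": -0.14,"twist": 0},
    {"x": 0,"y": 0,"z": -0.14,"twist": 0}
  ],
  "jaw": 0.3
}}

```text
time: 21.0
tool_pos: [419.5, -302.3, 265.1]
tcp_rot: [3.141, 0.0, 1.632]
contact_force: [0.2, -0.3, 0.4]
grip_width: 64.5
finger_force: 0.0
```

```bash
python3 - <<'E'
from h import *
a=cap('scene');b=cap('top');print(bot.get_obs()['tool_pos'])
g=cv2.cvtColor(a['pixels'],cv2.COLOR_RGB2HSV)[155:215,262:300].astype(int)
m=(g[...,1]>150)&(g[...,0]<16)&(g[...,2]<190)
w=(g[...,1]<60)&(g[...,2]>70); k=g[...,2]<42
for i in range(60): print(155+i,''.join('#' if m[i,j] else 'w' if w[i,j] else 'k' if k[i,j] else '.' for j in range(38)))
for z in(0,125): print(np.round(proj(a,(420.5,-303.5,z))))
# lathe direction from top: crop of guard, stem and hinge ends
def tri2(x):pass
g=cv2.cvtColor(b['pixels'],cv2.COLOR_RGB2GRAY)
print(np.array2string(g[190:220,172:194],max_line_width=200))
print(np.array2string(g[122:140:1,140:222:2],max_line_width=260))
E
```

```text
[ 419.10957607 -301.98530864  263.82936379]
155 ......................................
156 ......................................
157 ......................................
158 ......................................
159 ......................................
160 ......................................
161 ......................................
162 ......................................
163 ......................................
164 ......................................
165 .............................www......
166 ............................wwwwwwwww.
167 .................kkkkkk....wwwwwwwwwww
168 ................kkkkkkk...wwwwwwwwwwww
169 ................kkkkkkkk.wwwwwwwwwwwww
170 ................kkkkkkkk...wwwwwwwwwww
171 ................kkkkkkkk.......wwwwwww
172 ................kkkkkkkk............ww
173 ................kkkkkkkk..............
174 ................kkkkkkkk..............
175 ...............##kkkkkk##.............
176 ..............############............
177 ..............#############...........
178 .............##############...........
179 .............#######
[... 6585 characters left out ...]
24  58 125 170 172 172 173 172]
 [ 15  44  67  72  63  90 140 140 139 139 142 138 136 137 149 153 153 150 150 151 163 166 165 164 163 163 163 163 163 158 157 158 157 123  63 145 170 170 171 171 171]
 [ 22  45  69  72  62  95 138 138 137 138 139 138 138 141 154 158 158 157 158 162 175 176 177 176 176 176 176 175 176 173 173 172 171 119  78 157 168 169 168 169 169]
 [ 64  75  89  85  64 103 136 135 134 134 134 134 133 138 154 156 156 156 156 163 179 179 179 179 179 179 179 179 178 178 179 179 177 112  94 165 169 168 168 169 168]
 [116 123 127 115  68 112 136 135 133 133 133 133 132 138 154 156 155 155 155 163 180 180 180 180 180 179 180 180 179 179 180 180 177 107 102 168 170 169 169 169 170]]
```

The bottle stands free and upright: its mask rows run 167 to 202, against 166 to 201 predicted. The hinge rod shows the lathe's yaw is about 0. Next is the knob at (459.5, 230, 163). At 45° it should be at (502.5, 230, 330). I'll travel there turned by −86.5°.

Request:
{"op": "play_rows", "data": {
  "commands": [
    {"x": 0.03,"y": 0.004,"z": 0,"twist": -7},
    {"x": 0.075,"y": 0.01,"z": 0,"twist": -15},
    {"x": 0.122,"y": 0.017,"z": 0,"twist": -23},
    {"x": 0.17,"y": 0.024,"z": 0,"twist": -31},
    {"x": 0.218,"y": 0.031,"z": 0,"twist": -39},
    {"x": 0.265,"y": 0.037,"z": 0,"twist": -47},
    {"x": 0.312,"y": 0.043,"z": 0,"twist": -55},
    {"x": 0.35,"y": 0.048,"z": 0,"twist": -60}
  ],
  "jaw": 0.25
}}

```text
time: 21.9
tool_pos: [445.4, 52.2, 263.9]
tcp_rot: [-3.141, -0.002, 2.685]
contact_force: [0.0, -0.1, -0.9]
grip_width: 69.2
finger_force: 0.0
```

Request:
{"op": "play_rows", "data": {
  "commands": [
    {"x": 0.012,"y": 0.03,"z": 0,"twist": -5},
    {"x": 0.027,"y": 0.065,"z": 0,"twist": -10},
    {"x": 0.042,"y": 0.105,"z": 0,"twist": -16},
    {"x": 0.056,"y": 0.14,"z": 0,"twist": -22},
    {"x": 0.065,"y": 0.16,"z": 0,"twist": -26.4},
    {"x": 0.0682,"y": 0.1676,"z": 0,"twist": -26.4},
    {"x": 0.0682,"y": 0.1676,"z": 0.015,"twist": -26.4},
    {"x": 0.0682,"y": 0.1676,"z": 0.03,"twist": -26.4}
  ]
}}

```text
time: 22.7
tool_pos: [459.8, 229.8, 234.0]
tcp_rot: [-3.141, -0.001, 3.137]
contact_force: [-0.7, -0.3, -0.8]
grip_width: 68.5
finger_force: 0.0
```

Request:
{"op": "play_rows", "data": {
  "commands": [
    {"x": 0,"y": 0,"z": 0.02,"twist": 0},
    {"x": 0,"y": 0,"z": 0.04,"twist": 0},
    {"x": 0,"y": 0,"z": 0.055,"twist": 0},
    {"x": 0,"y": 0,"z": 0.065,"twist": 0},
    {"x": 0,"y": 0,"z": 0.066,"twist": 0},
    {"x": 0,"y": 0,"z": 0.066,"twist": 0},
    {"x": 0,"y": 0,"z": 0.066,"twist": 0},
    {"x": 0,"y": 0,"z": 0.066,"twist": 0}
  ]
}}

```text
time: 23.5
tool_pos: [460.4, 230.3, 169.7]
tcp_rot: [3.141, 0.001, 3.139]
contact_force: [0.3, 0.3, 0.6]
grip_width: 68.7
finger_force: 0.0
```

Request:
{"op": "play_rows", "data": {
  "commands": [
    {"x": 0,"y": 0,"z": 0,"twist": 0},
    {"x": 0,"y": 0,"z": 0,"twist": 0},
    {"x": 0,"y": 0,"z": 0,"twist": 0},
    {"x": 0,"y": 0,"z": 0,"twist": 0},
    {"x": 0,"y": 0,"z": 0,"twist": 0},
    {"x": 0,"y": 0,"z": 0,"twist": 0},
    {"x": 0,"y": 0,"z": 0,"twist": 0},
    {"x": 0,"y": 0,"z": 0,"twist": 0}
  ],
  "jaw": 1
}}

```text
time: 24.3
tool_pos: [460.0, 229.9, 168.8]
tcp_rot: [-3.141, -0.0, 3.14]
contact_force: [-0.1, -3.5, 0.5]
grip_width: 27.3
finger_force: 28.5
```

The width is 27 mm on a 32 mm ball, so the grip is a little high. I'll take a deeper hold.

Request:
{"op": "play_rows", "data": {
  "commands": [
    {"x": 0,"y": 0,"z": 0,"twist": 0},
    {"x": 0,"y": 0,"z": 0,"twist": 0},
    {"x": 0,"y": 0,"z": 0,"twist": 0},
    {"x": 0,"y": 0,"z": 0.002,"twist": 0},
    {"x": 0,"y": 0,"z": 0.004,"twist": 0},
    {"x": 0,"y": 0,"z": 0.006,"twist": 0},
    {"x": 0,"y": 0,"z": 0.006,"twist": 0},
    {"x": 0,"y": 0,"z": 0.006,"twist": 0}
  ],
  "jaw": 0.55
}}

```text
time: 25.1
tool_pos: [460.0, 230.3, 162.8]
tcp_rot: [3.142, -0.0, 3.14]
contact_force: [0.1, 0.4, -0.2]
grip_width: 41.4
finger_force: 0.0
```

Request:
{"op": "play_rows", "data": {
  "commands": [
    {"x": 0,"y": 0,"z": 0,"twist": 0},
    {"x": 0,"y": 0,"z": 0,"twist": 0},
    {"x": 0,"y": 0,"z": 0,"twist": 0},
    {"x": 0,"y": 0,"z": 0,"twist": 0},
    {"x": 0,"y": 0,"z": 0,"twist": 0},
    {"x": 0,"y": 0,"z": 0,"twist": 0},
    {"x": 0,"y": 0,"z": 0,"twist": 0},
    {"x": 0,"y": 0,"z": 0,"twist": 0}
  ],
  "jaw": 1
}}

```text
time: 25.9
tool_pos: [460.1, 229.9, 162.9]
tcp_rot: [-3.141, 0.0, 3.139]
contact_force: [0.6, -5.9, -0.0]
grip_width: 30.4
finger_force: 30.0
```

A good hold at 30 N. I'll lift along the arc, first half now.

Request:
{"op": "play_rows", "data": {
  "commands": [
    {"x": 0.0013,"y": 0,"z": -0.011,"twist": 0},
    {"x": 0.0021,"y": 0,"z": -0.022,"twist": 0},
    {"x": 0.0023,"y": 0,"z": -0.033,"twist": 0},
    {"x": 0.002,"y": 0,"z": -0.044,"twist": 0},
    {"x": 0.0011,"y": 0,"z": -0.055,"twist": 0},
    {"x": -0.0003,"y": 0,"z": -0.066,"twist": 0},
    {"x": -0.0022,"y": 0,"z": -0.077,"twist": 0},
    {"x": -0.0047,"y": 0,"z": -0.0876,"twist": 0}
  ]
}}

```text
time: 26.7
tool_pos: [464.6, 229.9, 250.6]
tcp_rot: [-3.141, -0.001, 3.139]
contact_force: [1.6, -5.1, -4.9]
grip_width: 29.5
finger_force: 30.0
```

Request:
{"op": "play_rows", "data": {
  "commands": [
    {"x": -0.0031,"y": 0,"z": -0.0106,"twist": 0},
    {"x": -0.0064,"y": 0,"z": -0.021,"twist": 0},
    {"x": -0.0106,"y": 0,"z": -0.0314,"twist": 0},
    {"x": -0.0151,"y": 0,"z": -0.0416,"twist": 0},
    {"x": -0.0202,"y": 0,"z": -0.0514,"twist": 0},
    {"x": -0.0255,"y": 0,"z": -0.061,"twist": 0},
    {"x": -0.0315,"y": 0,"z": -0.0703,"twist": 0},
    {"x": -0.0379,"y": 0,"z": -0.0793,"twist": 0}
  ]
}}

```text
time: 27.5
tool_pos: [502.1, 229.7, 329.8]
tcp_rot: [-3.14, -0.003, 3.139]
contact_force: [-1.2, -5.9, -4.1]
grip_width: 29.3
finger_force: 29.9
```

Request:
{"op": "play_rows", "data": {
  "commands": [
    {"x": 0,"y": 0,"z": 0,"twist": 0},
    {"x": 0,"y": 0,"z": 0,"twist": 0},
    {"x": 0,"y": 0,"z": 0,"twist": 0},
    {"x": 0,"y": 0,"z": 0,"twist": 0},
    {"x": 0,"y": 0,"z": 0,"twist": 0},
    {"x": 0,"y": 0,"z": 0,"twist": 0},
    {"x": 0,"y": 0,"z": 0,"twist": 0},
    {"x": 0,"y": 0,"z": 0,"twist": 0}
  ]
}}

```text
time: 28.3
tool_pos: [501.8, 229.7, 329.5]
tcp_rot: [-3.14, -0.003, 3.139]
contact_force: [-2.3, -5.7, -2.2]
grip_width: 29.4
finger_force: 29.9
```

```bash
python3 - <<'E'
from h import *
a=cap('scene');o=bot.get_obs();print(o['tool_pos'],o['contact_force'],o['grip_width'],o['finger_force'],o['time'])
# knob dark blob near predicted
for p in((502.5,230,330),(459.5,230,163)):
  u,v=proj(a,p);print('pred',u,v);u,v=int(u),int(v)
  k=(a['pixels'][v-14:v+15,u-18:u+19].max(2)<45)
  for r in k: print(''.join('#' if q else '.' for q in r))
# bottle amber / cap unchanged check
g=cv2.cvtColor(a['pixels'],cv2.COLOR_RGB2HSV)[155:215,262:300].astype(int)
m=(g[...,1]>150)&(g[...,0]<16)&(g[...,2]<190);ys,xs=np.nonzero(m);print('bottle amber',len(xs),xs.min()+262,xs.max()+262,ys.min()+155,ys.max()+155)
E
```

```text
[501.80424784 229.69653868 329.50403352] [-0.79986701 -5.19709959 -1.6366134 ] 29.626968164558498 29.92260307073593 28.35
pred 303.72414276364236 231.46251225088932
......###....########################
......###...#########################
......##....#########################
.......##..########.#################
.......##...#######...###############
........##..##############....#######
........###################...#######
.............########################
.............########################
..............#######################
.#.............######################
..##...........##################....
..###...........###########..........
...###...........#####...............
...###...............................
....##...............................
....###..............................
....###..............................
.....###............###..............
.....###...........###...............
......###..........##................
......###............................
......###............................
.......##............................
###....#...............
[... 642 characters left out ...]
......................
.......##............................
##...................................
..###................................
....##...............................
......##.............................
........##...........................
.....................................
.....................................
.....................................
.....................................
.....................................
.....................................
.....................................
.....................................
.....................................
.....................................
.....................................
bottle amber 37 276 285 182 202
```

The guard is at about 45° by the knob's position, the old knob spot is empty and the grip is steady at 30 N. The scene view of the bottle looks partly hidden by the hand, so I'll check it from the top camera.

```bash
python3 - <<'E'
from h import *
b=cap('top');a=cap('scene')
for z in(0,125):print(z,np.round(proj(b,(420,-303,z)),1),np.round(proj(a,(420,-303,z)),1))
def show(c,x0,x1,y0,y1):
  g=cv2.cvtColor(c['pixels'],cv2.COLOR_RGB2HSV)[y0:y1,x0:x1].astype(int)
  for i,r in enumerate(g): print(y0+i,''.join('k' if p[2]<42 else '#' if p[1]>150 and p[0]<14 else 'w' if p[1]<60 else '.' for p in r))
show(b,345,385,212,242); show(a,264,298,160,206)
o=bot.get_obs();print(o['tool_pos'],o['contact_force'],o['finger_force'])
E
```

```text
0 [360.  230.4] [279.5 196.4]
125 [368.7 228.8] [278.4 166. ]
212 ........................................
213 ........................................
214 ........................................
215 ........................................
216 ........................................
217 ........................................
218 ........................................
219 ........................................
220 ........................................
221 ........................................
222 ........................................
223 ........................................
224 ........................................
225 .............##..##.....................
226 ........w..#...###......................
227 .......ww.#..#.#.wwkk...................
228 ......ww......#kkkkkkk..................
229 ......ww.##..#.kwwkkkkk.................
230 ......ww.#...#kkwwkkkkk.................
231 .....www..####kkwwkkkkk.................
232 .....www.#..##kkwwkkkkk.................
233 .....www.#.#..#kkwwkkkk.................
234 ......ww.......#kkkkkk..................
235
[... 1503 characters left out ...]
kkkkkkkkkkkwwwwww
191 ...........wwwwkkkkkkkkkkkkkkwwwww
192 ...........wwwwkkkkkkkkkkkkkkkwwww
193 ...........wwwwwkkkkkkk....kkkwwww
194 ............wwwwkkkkk.......kkkkkk
195 ............wwwwwkkk...kkk..kkkkkk
196 ............wwwwwkkk...kkk..kkkkkk
197 .............wwwwwkk..kkkkkkkkkkkk
198 ............#..wwwkk...kkkkkkkkkkk
199 .................#kkk..kkkkkkkkkkk
200 ..................#kkkkkkkkk...kkk
201 ................###kkkkkkkkk...kkk
202 ..................##.....kkk...wkk
203 .........................kkkk..kkk
204 .........................wkkkkkkkk
205 .........................kkkkkkkkk
[501.80961891 229.70272458 329.49478838] [-2.55910415 -4.93694225 -2.96986354] 29.922628104686737
```

The top view shows the bottle standing: the cap disc sits inside the round body, centred about (364,231), and the gripper only hides it in the scene view. The guard is held steady, so I'll hand in.

```bash
python3 -c "
from plant import bot
print(bot.close_job())"
```

```text
the job is handed in; nothing more can be done
None
```

The polish bottle is standing upright and released, the guard is held steady at about 45 degrees by its knob (angle worked out from the gripper position, not seen directly), and the job is handed in; the bottle fell back onto the bench once on the way, and I didn't check the other loose things at the end.

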